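# Wedge the rocking stirrer until it stands firm

### The job

The magnetic stirrer rocks because the rubber foot under its front left corner is too short. With the fingertips, push the orange wedge that lies in front of it under that foot until the stirrer just stands firm, that is until the wedge carries the foot while the stirrer is still level on its other three feet, and then press firmly down on top of the housing at that corner to make sure that it no longer rocks. Push only: do not lift the wedge or the stirrer, do not shove the stirrer out of place or askew, keep the beaker standing on its plate, and leave the dropper bottle, the jar and the blue marker where they are.

Things in the scene. Friction and masses are not known exactly. Their poses are not given: they have to be found in the camera images.
- stirrer: magnetic stirrer, loose, about 2 kg, front with a black knob towards the robot: white and grey housing 204 (x) x 164 (y) mm, top 63 mm and underside 14 mm above the bench. Origin on the bench under the housing's centre, x to its back, y to its left, z up. Untouched it rests level on three good rubber feet (22 mm wide, at x, y = -78, -57; +78, +57; +78, -57 mm)
- short_foot (a point): point fixed to the stirrer at bench level (x -78, y +57 mm), straight below the centre of the short front left foot, 22 mm wide, whose flat end is 3.5 to 7.5 mm above the bench, differently each time. If the wedge lifts it beyond that, the stirrer tilts by about 10 mrad per mm
- corner_top (a point): point on the flat top of the housing (63 mm above the bench) straight above the short foot, the place to press. Before the wedge is in, pressing here with a fingertip (some 4 to 10 N, as the fingertip rubs on the tipping top) tips the corner until the short foot lands; let go, it falls back level. With the foot just held up by the wedge it stays level
- plate_centre (a point): middle of the stirrer's round white plate, 128 mm across (black collar 136 mm), 75 mm above the bench, 22 mm behind the housing's centre; the beaker stands on it
- wedge: orange levelling wedge, loose on the bench in front of the short foot, 90 g, 100 mm long (x), 44 mm wide (y). Origin on the bench under its middle, x towards the thin tip, z up. Its top rises evenly from 1.5 mm at the tip (x +50) to 13 mm at x = -42; behind that an upright heel tab over the whole width, 9 mm thick, 24 mm high; its outer face (x -50) is the one to push
- wedge_tip (a point): middle of the wedge's thin tip at bench level. The wedge is slippery (friction about 0.35): alone it slides at under 1 N; once it bears on the foot the resistance climbs within a few mm, 4 N is snug, and from about 8 N on it shoves the stirrer back and askew or starts to jack the corner up. It stays where it is left
- beaker: clear beaker 55 mm wide and 67 mm high, standing loose on the round plate; origin under its middle
- dropper_bottle: amber dropper bottle 32 x 32 x 96 mm standing on the bench to the right; origin under its middle; leave it
- specimen_jar: specimen jar with blue lid, 53 x 53 x 65 mm, standing to the left; origin under its middle; leave it
- blue_marker: white marker pen with blue cap, 17 x 135 x 16 mm, lying to the left; origin under its middle; leave it

How it is judged:
On the way, in this order (a step that is already met when the one before it is completed fails the run):
1. the wedge carries the short foot, the stirrer level, with nothing pressing on the stirrer (contact force between wedge and stirrer above 0.5 N and angle between stirrer's own z axis and vertical below 0.012 rad and contact force between the fingers and stirrer below 0.1 N), for 0.3 s.
2. the fingers press on the housing at that corner with more than 5 N and the stirrer stays level on the wedge (contact force between the fingers and stirrer above 5 N and horizontal distance between the grasp point and corner_top below 0.05 m and contact force between wedge and stirrer above 1 N and angle between stirrer's own z axis and vertical below 0.014 rad), for 0.2 s.
At the end, for the whole second after the job is handed in: The wedge lies under the short foot (its middle within 60 mm of the foot's centre) and carries it with more than 0.3 N, the stirrer is level within 12 mrad, at rest, it and its short-footed corner within 15 mm of where they stood, and the beaker stands upright on its plate (contact force between wedge and stirrer above 0.3 N and horizontal distance between wedge and short_foot below 0.06 m and angle between stirrer's own z axis and vertical below 0.012 rad and distance of each of stirrer, short_foot from where it was at the start of the episode below 0.015 m and linear speed of each of stirrer, wedge below 0.01 m/s and angle between beaker's own z axis and vertical below 0.1 rad and height (world z) of beaker above 0.065 m); the robot touches nothing.
It fails at once if the wedge was lifted off the bench (height (world z) of wedge above 0.012 m).
It fails at once if the stirrer was lifted (height (world z) of stirrer above 0.012 m).
It fails at once if the stirrer was shoved out of place or askew (distance of any of stirrer, short_foot from where it was at the start of the episode above 0.02 m).
It fails at once if the beaker was pushed about or tipped (angle between beaker's own z axis and vertical above 0.25 rad or distance of beaker from where it was at the start of the episode above 0.05 m).
It fails at once if a thing standing by was moved (distance of any of dropper_bottle, specimen_jar from where it was at the start of the episode above 0.02 m or distance of blue_marker from where it was at the start of the episode above 0.025 m).
It also fails if it takes over 45 s, if anything falls off the work surface, if the arm or the gripper's body presses on something with over 40 N, if the wrist force passes 120 N, or if a joint passes its speed limit or range.

### The arm

A 7-joint arm with a two-finger parallel gripper is mounted at the origin on a cart in front of the work surface, level with it; the furniture and walls round the work are solid. World frame = base frame: x ahead of the robot, y to its left, z up, the work surface at z = 0. Lengths are in m, angles in rad, forces in N, time in s.
With the tool pointing down it reaches from about 0.425 to 0.95 m from the base axis. Payload 4.7 kg.
Tool frame: the origin (TCP) lies on the centre line of the jaws, within the pads' length; the fingertips stand 11 mm ahead of it and the grasp point (between the pads) lies 8 mm behind it; z points along the fingers, y is the direction in which the jaws open and shut (so a half turn about z gives the same grasp; the last joint's range is limited). The gripper opens to 85 mm and grips with 20 to 120 N. Pads are 22 mm wide; open, the fingers measure 114 mm over their backs; the gripper's body (76 mm by 85 mm) begins 54 mm behind the grasp point. The pads swing forward as they close: fully open they stand 13 mm farther back than shut.
Start: joints at [-1.154, 0.469, -0.049, 1.532, 0.024, 1.141, -0.082], TCP at [0.291, 0.609, 0.242] pointing down, gripper open.
Joint ranges: [-2.59, 2.59], [-0.33, 1.99], [-1.39, 1.29], [0.1, 2.45], [-1.04, 4.18], [0.21, 1.99], [-2.66, 2.66]. Speed limits (rad/s): [2.57, 2.57, 3.14, 3.14, 3.14, 3.14, 3.14].

### API

Orientations are given as a unit quaternion [x, y, z, w].
In Python, from bench import arm, eyes, workorder, models gives the robot as it stands.
- The arm moves only by the shell command python3 -m crank 'ROWS'. ROWS is JSON, one flat list of numbers, 5 for each row, row after row: the opening, from -1 (shut) to 1 (fully open), so that 0 is half open, then the shift along the world's x, y, z each as a share of 400 mm, from -1 to 1, then the turn about the world's z as a share of 120 degrees, from -1 to 1. A call has 1 to 20 rows; each row shifts and turns the commanded pose from where the row before left it; what a row does not reach is not made up. A row lasts 1/10 s, in which the tool goes at most 50 mm and 8.59 degrees, less where a joint would pass 70% of its speed; a pose out of reach is approached as far as the arm can. A call with a number of a shift or a turn outside -1 to 1 is refused whole. A call with a gripper value outside its range is refused whole. The fingers move at their own pace and stop on an object; the grip force is fixed at half the most. Time passes only in rows, so rows that do not move let the fingers close. It gives the time, the measured TCP pose, the force and the opening at its end, in the units of the state.
- arm.sense(): the state, without advancing time (a new reading comes with each control period).
- eyes.get_image(name): name is "scene" or "top" or "wrist"; returns a dict with "frame" (480x640x3 uint8, blue, green, red), "camera_matrix" (3x3 intrinsics, pixels), "extrinsics" (4x4, takes a point from world to camera coordinates). Camera axes: x right, y down, z forward; pixel columns grow to the right and rows downward; lengths in m; the calibration is good to about 2 mm. The wrist camera is an equidistant fisheye: a pixel r from the principal point sees the ray r / f radians off the axis. A picture is of the moment at which its call begins. There is no depth.
- workorder.sign_off(): hands the job in, once; it reports no verdict.
Trained networks look in a picture, given as the dict that the camera call returned (one of the last four; its "shot" number tells which), for a name from the list of things; names that differ only in an ending like _2 or _b are one class to them, and where a whole thing is asked for, a point or a joint stands for the part that bears it (a point fixed in the world has none). Each returns a list of dicts, best first, with "confidence" (0 to 1); they miss things now and then, are a little off and sometimes report something else, mostly with a low value. They report only what shows in the picture. A call takes as long as a camera call.
- models.spot_in(name, picture): "centre" ([x, y, z] in m, in world coordinates, good to about 4 mm: the middle of the surface that is visible of it).
- models.trace(name, picture): "pixels" (480x640 bool, what is visible of it).
- models.tip_of(name, picture): "centre" ([x, y, z] in m, in world coordinates, good to about 4 mm: a listed point, or the origin of a listed thing).
The state is a dict: "clock": time; "joint_positions": joint angles; "dq": joint speeds; "tau": joint torques, N m; "tool_pos": TCP position; "eef_rot": TCP orientation; "ft_force": force on the tool from outside, world axes, zero at the start; "ft_torque": the same for the moment, N m; "finger_gap": finger opening in m.
Only numpy, scipy, OpenCV 4.12 (cv2) and the standard library are available. Lean on these libraries where they do the work, as an engineer would, in place of code of your own. Each camera call takes 0.05 s, during which the arm holds its last target.

## Working session

There is one attempt and no reset: what is moved stays moved. The work goes in short steps, Python scripts to look and compute and a shell command to move; the robot and the scene stay as the last step left them, time stands still between calls to the robot, and variables do not carry over. Pictures are saved under pics/ and viewed, and the job is handed in when it is done.

```bash
ls; mkdir -p pics
cat > h.py <<'E'
import numpy as np, cv2
from bench import arm, eyes, workorder, models
E
python3 - <<'E'
from h import *
s=arm.sense(); print({k:np.round(v,3) for k,v in s.items()})
for n in ["scene","top"]:
    p=eyes.get_image(n); cv2.imwrite(f"pics/{n}0.png",p["frame"])
    print(n,np.round(p["extrinsics"],3).tolist())
    for m in ["short_foot","corner_top","plate_centre","wedge","wedge_tip","stirrer","beaker","dropper_bottle","specimen_jar","blue_marker"]:
        r=models.tip_of(m,p)
        print(m,[(np.round(x["centre"],3).tolist(),round(x["confidence"],2)) for x in r[:2]])
print(arm.sense()["clock"])
E
```

```text
pics
{'clock': np.float64(0.0), 'joint_positions': array([-1.154,  0.469, -0.049,  1.534,  0.024,  1.141, -0.082]), 'dq': array([ 0.   , -0.001, -0.001, -0.001,  0.001,  0.001, -0.   ]), 'tau': array([-1.0000e-03, -5.1029e+01, -4.7000e-02, -2.3773e+01,  1.1000e-02,
        7.0000e-03, -0.0000e+00]), 'tool_pos': array([0.291, 0.609, 0.241]), 'eef_rot': array([ 0.221,  0.975, -0.001, -0.   ]), 'ft_force': array([-0.391, -0.372, -0.428]), 'ft_torque': array([-0.026, -0.029, -0.029]), 'finger_gap': np.float64(0.086)}
scene [[0.491, -0.871, -0.011, -0.314], [-0.492, -0.267, -0.829, 0.351], [0.719, 0.413, -0.56, 0.593], [0.0, 0.0, 0.0, 1.0]]
short_foot [([0.584, -0.029, 0.001], 0.86)]
corner_top [([0.586, -0.029, 0.061], 0.64)]
plate_centre [([0.682, -0.087, 0.074], 0.74)]
wedge [([0.512, -0.029, 0.002], 0.78)]
wedge_tip [([0.564, -0.034, -0.003], 0.89)]
stirrer [([0.659, -0.085, 0.003], 0.6)]
beaker [([0.681, -0.086, 0.076], 0.79)]
dropper_bottle [([0.543, -0.281, -0.003], 0.56)]
specimen_jar [([0.62, 0.21, 0.0], 0.57)]
blue_marker [([0.466, 0.243, 0.0], 0.68)]
top [[0.001, -1.0, -0.017, -0.036], [-0.987, 0.002, -0.162, 0.604], [0.162, 0.017, -0.987, 1.15], [0.0, 0.0, 0.0, 1.0]]
short_foot [([0.584, -0.024, -0.001], 0.86), ([0.513, -0.035, 0.001], 0.27)]
corner_top [([0.585, -0.025, 0.065], 0.63), ([0.658, -0.083, 0.001], 0.59)]
plate_centre [([0.683, -0.088, 0.078], 0.95)]
wedge [([0.51, -0.034, -0.0], 0.97)]
wedge_tip [([0.561, -0.039, -0.0], 0.82)]
stirrer [([0.658, -0.085, 0.002], 0.84), ([0.51, -0.033, 0.003], 0.66)]
beaker []
dropper_bottle [([0.552, -0.282, 0.004], 0.75)]
specimen_jar [([0.615, 0.209, -0.0], 0.78)]
blue_marker [([0.462, 0.24, 0.001], 0.6)]
1.1
```

View pics.

View pics/scene0.png

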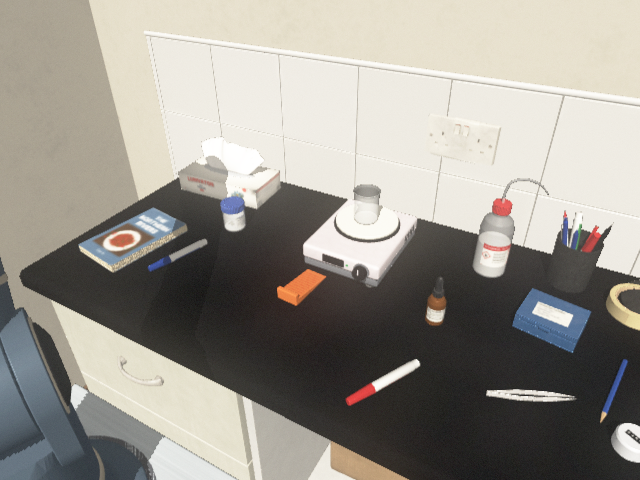

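View pics/top0.png

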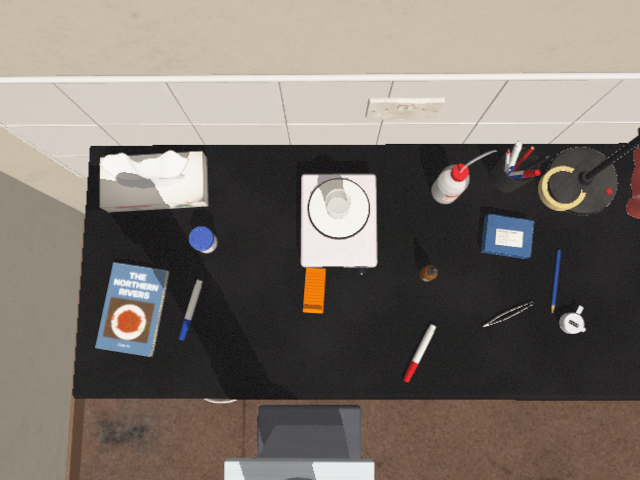

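```bash
cat >> h.py <<'E'
def toplane(p,uv,z):
    K=p["camera_matrix"];T=p["extrinsics"];R=T[:3,:3];t=T[:3,3]
    d=R.T@np.linalg.solve(K,np.array([uv[0],uv[1],1.])); c=-R.T@t
    return c+d*(z-c[2])/d[2]
E
python3 - <<'E'
from h import *
for n in ["top","scene"]:
    p=eyes.get_image(n)
    for m in ["wedge","stirrer"]:
        r=models.trace(m,p)[0]; M=r["pixels"].astype(np.uint8)
        c=max(cv2.findContours(M,0,2)[0],key=cv2.contourArea)
        a=cv2.approxPolyDP(c,2.5 if m=="wedge" else 4,True)[:,0]
        print(n,m,round(r["confidence"],2))
        for u in a: print(u,[np.round(toplane(p,u,z)[:2],3).tolist() for z in ((0.002,0.024) if m=="wedge" else (.014,.063))])
    im=p["frame"]
    x=cv2.resize(im[235:325,270:370] if n=="top" else im[200:320,260:420],None,fx=5,fy=5,interpolation=2)
    cv2.imwrite(f"pics/z_{n}.png",x)
E
```

```text
top wedge 0.75
[308 268] [[0.561, -0.018], [0.558, -0.019]]
[303 311] [[0.465, -0.007], [0.464, -0.008]]
[320 313] [[0.461, -0.045], [0.46, -0.045]]
[325 272] [[0.552, -0.056], [0.549, -0.056]]
[317 267] [[0.563, -0.038], [0.56, -0.038]]
top stirrer 0.69
[372 174] [[0.774, -0.163], [0.76, -0.159]]
[302 177] [[0.768, -0.004], [0.754, -0.006]]
[303 266] [[0.564, -0.007], [0.557, -0.009]]
[353 267] [[0.561, -0.118], [0.555, -0.116]]
[363 274] [[0.546, -0.14], [0.54, -0.137]]
[375 264] [[0.568, -0.167], [0.562, -0.162]]
scene wedge 0.86
[324 275] [[0.561, -0.052], [0.537, -0.065]]
[306 269] [[0.56, -0.011], [0.536, -0.026]]
[289 283] [[0.507, -0.005], [0.485, -0.02]]
[278 286] [[0.489, 0.009], [0.468, -0.006]]
[277 295] [[0.467, -0.004], [0.446, -0.019]]
[296 304] [[0.463, -0.048], [0.443, -0.061]]
[324 279] [[0.55, -0.058], [0.527, -0.071]]
scene stirrer 0.98
[348 198] [[0.833, 0.033], [0.758, -0.004]]
[304 242] [[0.624, 0.031], [0.565, -0.005]]
[303 260] [[0.569, 0.001], [0.515, -0.034]]
[373 286] [[0.564, -0.156], [0.51, -0.178]]
[413 236] [[0.755, -0.163], [0.686, -0.184]]
[416 217] [[0.83, -0.142], [0.755, -0.165]]
[380 205] [[0.84, -0.049], [0.764, -0.079]]
[374 223] [[0.762, -0.068], [0.692, -0.097]]
[359 224] [[0.742, -0.041], [0.674, -0.072]]
[353 218] [[0.758, -0.018], [0.689, -0.051]]
[354 199] [[0.836, 0.018], [0.76, -0.018]]
```

View pics/z_top.png

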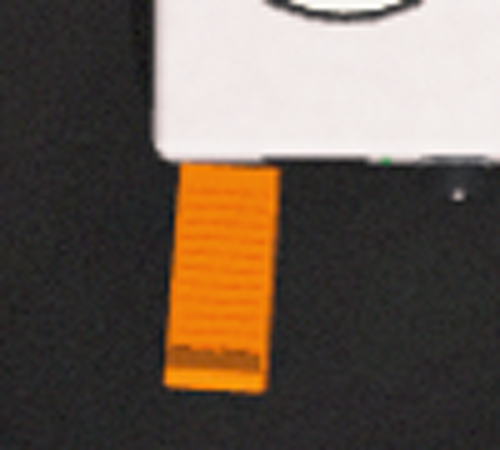

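View pics/z_scene.png

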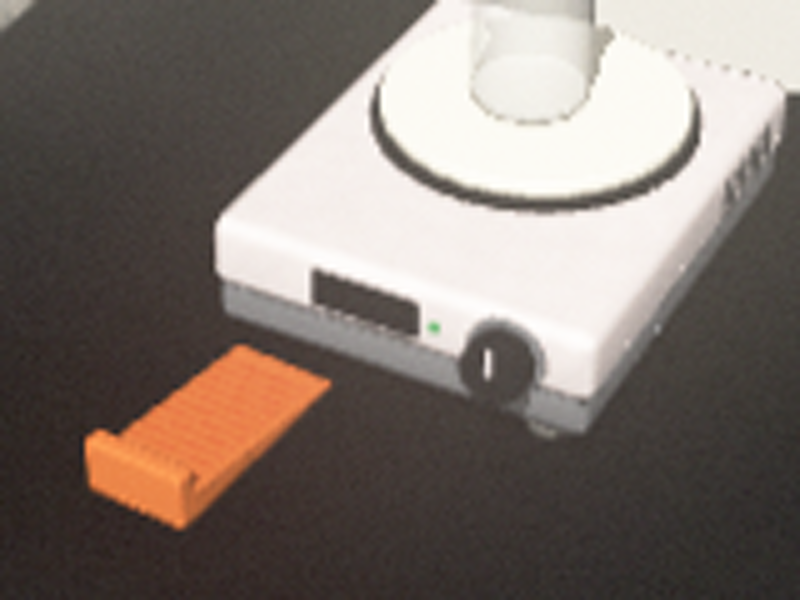

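```bash
python3 -m crank '[-0.67,0.03,-0.114,-0.018,0.0152, -0.67,0.03,-0.114,-0.018,0.0152, -0.67,0.03,-0.114,-0.018,0.0152, -0.67,0.03,-0.114,-0.018,0.0152, -0.67,0.03,-0.114,-0.018,0.0152, -0.67,0.03,-0.114,-0.018,0.0152, -0.67,0.03,-0.114,-0.018,0.0152, -0.67,0.03,-0.114,-0.018,0.0152, -0.67,0.03,-0.114,-0.018,0.0152, -0.67,0.03,-0.114,-0.018,0.0152, -0.67,0.03,-0.114,-0.018,0.0152, -0.67,0.03,-0.114,-0.018,0.0152, -0.67,0.03,-0.114,-0.018,0.0152, -0.67,0.03,-0.114,-0.018,0.0152, -0.67,0,0,0,0]'
```

```text
clock: 2.9
tool_pos: [0.4597, -0.0361, 0.1413]
eef_rot: [0.006, 1.0, -0.001, 0.0]
ft_force: [-0.4, 0.3, 0.7]
finger_gap: 0.014
```

Run:
```python
from h import *
for n in ["wrist","top"]:
    p=eyes.get_image(n); cv2.imwrite(f"pics/{n}1.png",p["frame"] if n=="wrist" else cv2.resize(p["frame"][235:325,270:370],None,fx=5,fy=5))
    for m in ["wedge","wedge_tip","short_foot"]:
        r=models.tip_of(m,p)
        print(n,m,[(np.round(x["centre"],3).tolist(),round(x["confidence"],2)) for x in r[:2]])
s=arm.sense(); print(s["tool_pos"],s["ft_force"],s["eef_rot"])
```

```text
wrist wedge [([0.507, -0.037, -0.002], 0.84)]
wrist wedge_tip [([0.564, -0.034, -0.001], 0.97)]
wrist short_foot [([0.582, -0.031, 0.0], 0.83)]
top wedge [([0.658, -0.084, 0.003], 0.56), ([0.551, -0.281, 0.004], 0.2)]
top wedge_tip [([0.563, -0.04, -0.001], 0.42)]
top short_foot [([0.581, -0.028, -0.0], 0.76)]
[ 0.45899347 -0.02792566  0.14171348] [-0.24154982 -0.51257812 -0.42839091] [-1.33225570e-03  9.99999076e-01  2.30625652e-04  1.43449819e-04]
```

View pics/wrist1.png

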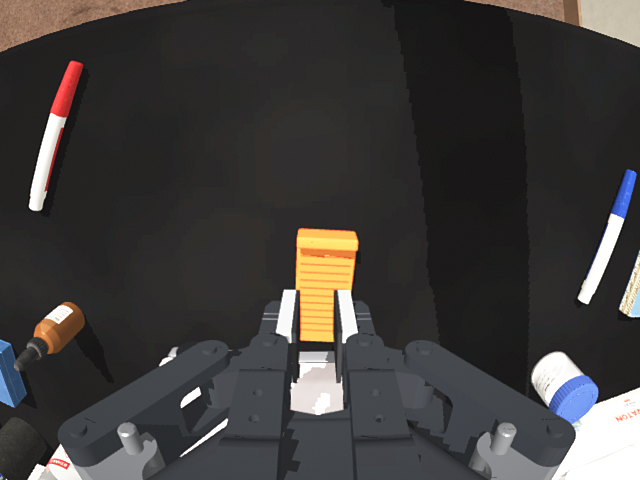

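```bash
cat >> h.py <<'E'
def wristpt(p,uv,z):
    K=p["camera_matrix"];T=p["extrinsics"];R=T[:3,:3];t=T[:3,3]
    x=(uv[0]-K[0,2])/K[0,0];y=(uv[1]-K[1,2])/K[1,1];r=np.hypot(x,y)+1e-9
    d=R.T@np.array([x/r*np.sin(r),y/r*np.sin(r),np.cos(r)]);c=-R.T@t
    return c+d*(z-c[2])/d[2]
E
python3 - <<'E'
from h import *
p=eyes.get_image("wrist")
for uv,z in [((298,230),.024),((357,232),.024),((298,249),.015),((357,250),.015),((301,341),.0015),((334,341),.0015),((296,262),.012),((355,262),.012)]:
    print(uv,z,np.round(wristpt(p,uv,z),4))
E
```

```text
(298, 230) 0.024 [ 0.4546 -0.0415  0.024 ]
(357, 232) 0.024 [0.4561 0.     0.024 ]
(298, 249) 0.015 [ 0.4719 -0.0422  0.015 ]
(357, 250) 0.015 [0.4727 0.0016 0.015 ]
(301, 341) 0.0015 [ 0.5617 -0.0419  0.0015]
(334, 341) 0.0015 [ 0.5617 -0.0132  0.0015]
(296, 262) 0.012 [ 0.4834 -0.044   0.012 ]
(355, 262) 0.012 [0.4835 0.0008 0.012 ]
```

```bash
python3 -m crank '[-0.67,-0.0725,0,-0.05,0, -0.67,0,0,-0.088,0, -0.67,0,0,-0.088,0, -0.67,0,0,-0.044,0, -0.67,0,0,-0.044,0, -0.67,0,0,0,0, -0.67,0,0,0,0]'
python3 - <<'E'
from h import *
p=eyes.get_image("wrist"); cv2.imwrite("pics/wrist2.png",p["frame"][150:480,160:480])
print(arm.sense()["tool_pos"],arm.sense()["ft_force"])
E
```

```text
clock: 4.05
tool_pos: [0.4301, -0.029, 0.0161]
eef_rot: [-0.0, 1.0, 0.0, -0.0]
ft_force: [0.8, 0.2, 0.4]
finger_gap: 0.0141
[ 0.43054842 -0.02910049  0.01656461] [-0.30012286  0.60567847  0.53221367]
```

View pics/wrist2.png

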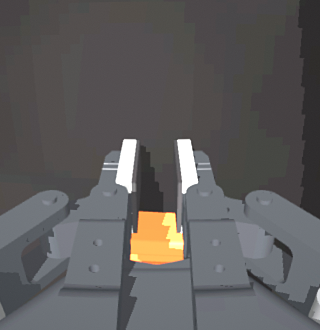

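```bash
python3 -m crank '[-0.67,0.0125,0,0,0, -0.67,0.0125,0,0,0, -0.67,0.0125,0,0,0, -0.67,0.0125,0,0,0, -0.67,0.0125,0,0,0, -0.67,0.0125,0,0,0, -0.67,0.01,0,0,0, -0.67,0,0,0,0, -0.67,0,0,0,0]'
python3 - <<'E'
from h import *
p=eyes.get_image("top"); cv2.imwrite("pics/top3.png",cv2.resize(p["frame"][235:325,270:370],None,fx=5,fy=5,interpolation=2))
p=eyes.get_image("scene"); cv2.imwrite("pics/scene3.png",cv2.resize(p["frame"][200:320,260:420],None,fx=5,fy=5,interpolation=2))
print(arm.sense()["tool_pos"],arm.sense()["ft_force"])
E
```

```text
clock: 5.0
tool_pos: [0.464, -0.0294, 0.0159]
eef_rot: [0.0, 1.0, 0.0, -0.0]
ft_force: [-0.7, 0.4, 0.0]
finger_gap: 0.0141
[ 0.46377959 -0.02934831  0.01588307] [-0.41600878 -0.38577504  0.41784178]
```

View pics/top3.png

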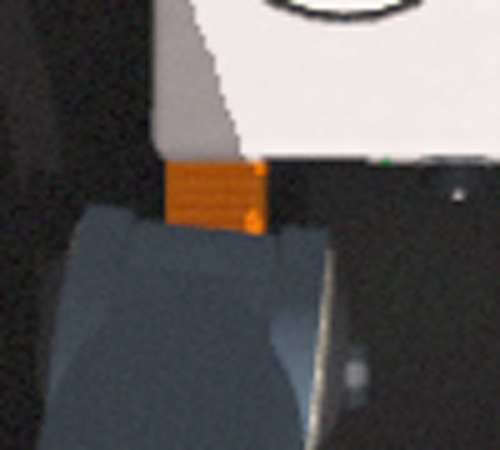

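View pics/scene3.png

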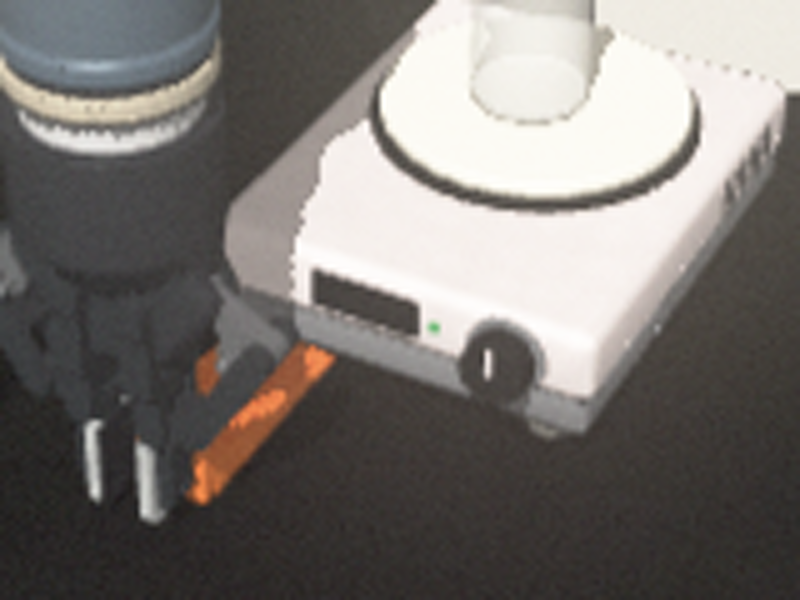

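```bash
python3 -m crank '[-0.67,0.0075,0,0,0, -0.67,0.0075,0,0,0, -0.67,0.0075,0,0,0, -0.67,0,0,0,0]'; python3 -m crank '[-0.67,0.005,0,0,0,-0.67,0,0,0,0]';python3 -m crank '[-0.67,0.005,0,0,0,-0.67,0,0,0,0]'
```

```text
clock: 5.5
tool_pos: [0.4737, -0.0293, 0.016]
eef_rot: [0.0, 1.0, 0.0, 0.0]
ft_force: [0.1, -0.3, -0.1]
finger_gap: 0.0139
clock: 5.7
tool_pos: [0.4753, -0.0293, 0.016]
eef_rot: [0.0, 1.0, 0.0, 0.0]
ft_force: [0.3, -1.2, 0.1]
finger_gap: 0.0141
clock: 5.9
tool_pos: [0.4773, -0.0293, 0.016]
eef_rot: [0.0, 1.0, 0.0, 0.0]
ft_force: [0.1, -0.0, 0.7]
finger_gap: 0.0142
```

```bash
python3 -m crank '[-0.67,0.005,0,0,0,-0.67,0,0,0,0]' | grep -E "pos|force"; python3 -m crank '[-0.67,0.005,0,0,0,-0.67,0,0,0,0]'| grep -E "pos|force"; python3 -m crank '[-0.67,0.005,0,0,0,-0.67,0,0,0,0]'| grep -E "pos|force"
```

```text
tool_pos: [0.4794, -0.0293, 0.016]
ft_force: [0.4, -0.2, -0.6]
tool_pos: [0.4814, -0.0293, 0.016]
ft_force: [0.8, 0.5, 0.7]
tool_pos: [0.4834, -0.0293, 0.016]
ft_force: [0.1, 0.3, 0.5]
```

```bash
for i in 1; do :; done; python3 -m crank '[-0.67,0.005,0,0,0,-0.67,0,0,0,0]' | grep -E "pos|force"; python3 -m crank '[-0.67,0.005,0,0,0,-0.67,0,0,0,0]'| grep -E "pos|force"
python3 - <<'E'
from h import *
p=eyes.get_image("scene"); cv2.imwrite("pics/scene4.png",cv2.resize(p["frame"][200:320,260:420],None,fx=5,fy=5,interpolation=2))
E
```

```text
tool_pos: [0.4854, -0.0293, 0.016]
ft_force: [-0.6, -0.3, -0.4]
tool_pos: [0.4874, -0.0293, 0.016]
ft_force: [0.1, 0.4, -0.1]
```

View pics/scene4.png

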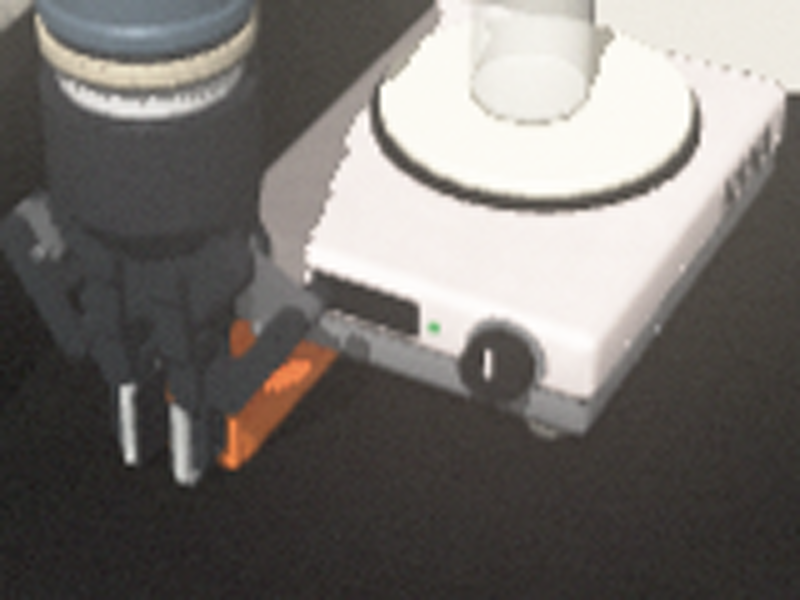

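```bash
python3 -m crank '[-0.67,0.005,0,0,0,-0.67,0,0,0,0]' | grep -E "pos|force"; python3 -m crank '[-0.67,0.005,0,0,0,-0.67,0,0,0,0]'| grep -E "pos|force"
```

```text
tool_pos: [0.4894, -0.0293, 0.016]
ft_force: [0.5, -0.5, 0.5]
tool_pos: [0.4914, -0.0293, 0.016]
ft_force: [0.9, -0.1, 0.7]
```

```bash
python3 -m crank '[-0.67,0.005,0,0,0,-0.67,0,0,0,0]' | grep -E "pos|force"; python3 -m crank '[-0.67,0.0025,0,0,0,-0.67,0,0,0,0]'| grep -E "pos|force"
```

```text
tool_pos: [0.4934, -0.0293, 0.016]
ft_force: [0.5, -0.7, 1.4]
tool_pos: [0.4942, -0.0293, 0.0159]
ft_force: [1.6, 0.1, 0.1]
```

```bash
python3 -m crank '[-0.67,0.0025,0,0,0,-0.67,0,0,0,0]'| grep -E "pos|force"
python3 - <<'E'
from h import *
for i in range(6):
    p=eyes.get_image("scene"); s=arm.sense(); print(np.round(s["ft_force"],2),np.round(s["tool_pos"],4),np.round(s["tau"],2))
E
```

```text
tool_pos: [0.4951, -0.0294, 0.0159]
ft_force: [-0.2, 0.6, 0.3]
[ 0.44 -0.25 -0.4 ] [ 0.4951 -0.0293  0.016 ] [ 0.000e+00 -4.158e+01  2.050e+00 -1.238e+01  1.000e-02  0.000e+00
  0.000e+00]
[0.1  0.37 0.13] [ 0.4951 -0.0293  0.016 ] [-0.000e+00 -4.156e+01  2.040e+00 -1.236e+01  1.000e-02  0.000e+00
 -0.000e+00]
[ 0.13 -0.24  0.45] [ 0.4951 -0.0293  0.016 ] [-0.000e+00 -4.157e+01  2.040e+00 -1.236e+01  1.000e-02  0.000e+00
  0.000e+00]
[-0.04 -0.35  0.04] [ 0.4951 -0.0293  0.016 ] [-0.000e+00 -4.157e+01  2.050e+00 -1.236e+01  1.000e-02 -0.000e+00
 -0.000e+00]
[ 0.23  0.12 -0.37] [ 0.4951 -0.0293  0.016 ] [-0.000e+00 -4.157e+01  2.040e+00 -1.236e+01  1.000e-02 -0.000e+00
 -0.000e+00]
[-0.38 -0.2   0.15] [ 0.4951 -0.0294  0.016 ] [ 0.000e+00 -4.157e+01  2.050e+00 -1.236e+01  1.000e-02 -0.000e+00
 -0.000e+00]
```

No load yet. Continue in small steps.

```bash
python3 -m crank '[-0.67,0.005,0,0,0,-0.67,0,0,0,0]' | grep -E "pos|force"; python3 -m crank '[-0.67,0.005,0,0,0,-0.67,0,0,0,0]'| grep -E "pos|force"
```

```text
tool_pos: [0.4973, -0.0293, 0.016]
ft_force: [0.1, -1.6, 0.9]
tool_pos: [0.4994, -0.0293, 0.016]
ft_force: [-0.8, 0.2, 0.1]
```

```bash
python3 -m crank '[-0.67,0.005,0,0,0,-0.67,0,0,0,0]' | grep -E "pos|force"; python3 -m crank '[-0.67,0.0025,0,0,0,-0.67,0,0,0,0]'| grep -E "pos|force"
```

```text
tool_pos: [0.5014, -0.0293, 0.016]
ft_force: [-0.2, -0.9, -0.5]
tool_pos: [0.5022, -0.0293, 0.0159]
ft_force: [-0.5, 0.5, -0.2]
```

```bash
python3 -m crank '[-0.67,0.0025,0,0,0,-0.67,0,0,0,0]' | grep -E "pos|force"; python3 -m crank '[-0.67,0.0025,0,0,0,-0.67,0,0,0,0]'| grep -E "pos|force"
```

```text
tool_pos: [0.5031, -0.0293, 0.0159]
ft_force: [0.2, 0.0, -0.1]
tool_pos: [0.5042, -0.0293, 0.016]
ft_force: [-0.2, 0.3, -0.7]
```

```bash
python3 -m crank '[-0.67,0.0025,0,0,0,-0.67,0,0,0,0]' | grep -E "pos|force"; python3 -m crank '[-0.67,0.0025,0,0,0,-0.67,0,0,0,0]'| grep -E "pos|force"
python3 - <<'E'
from h import *
p=eyes.get_image("scene"); cv2.imwrite("pics/scene5.png",cv2.resize(p["frame"][200:320,260:420],None,fx=5,fy=5,interpolation=2))
p=eyes.get_image("top"); cv2.imwrite("pics/top5.png",cv2.resize(p["frame"][165:325,270:400],None,fx=4,fy=3.7,interpolation=2))
E
```

```text
tool_pos: [0.505, -0.0293, 0.0159]
ft_force: [-0.3, 0.8, 0.3]
tool_pos: [0.5056, -0.0294, 0.0158]
ft_force: [-1.8, -1.0, 0.8]
```

View pics/scene5.png

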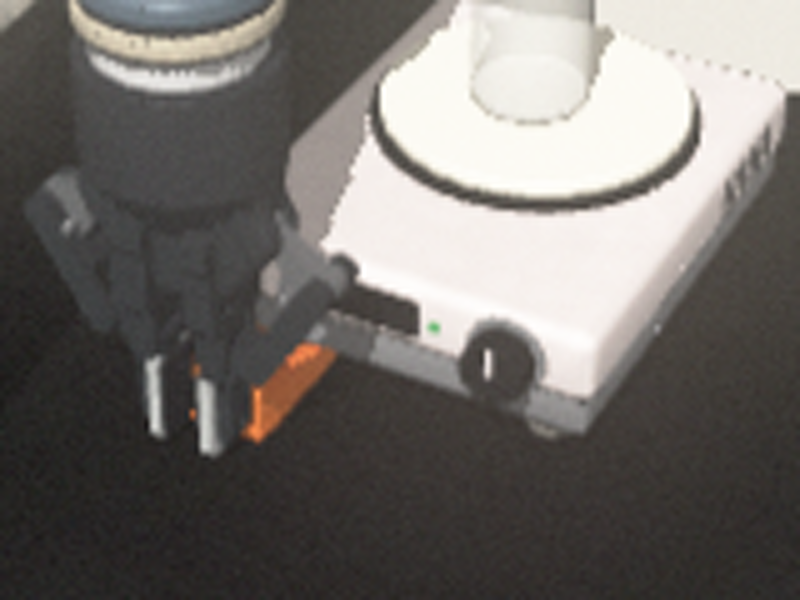

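View pics/top5.png

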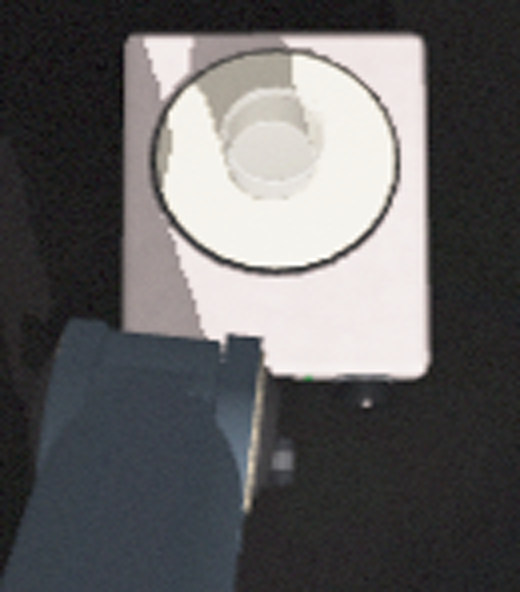

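```bash
python3 -m crank '[-0.67,0.0025,0,0,0,-0.67,0,0,0,0]' | grep -E "pos|force"
python3 - <<'E'
from h import *
f=[]
for i in range(4):
    eyes.get_image("scene"); s=arm.sense(); f.append(s["ft_force"])
print(np.round(np.mean(f,0),2),s["tool_pos"],s["clock"])
E
```

```text
tool_pos: [0.5062, -0.0293, 0.0158]
ft_force: [-3.9, -0.1, 2.2]
[-3.63  0.2   2.27] [ 0.50629976 -0.02936572  0.0157531 ] 10.35
```

```bash
python3 -m crank '[-0.67,0.001,0,0,0,-0.67,0,0,0,0]' | grep -E "pos|force"
python3 - <<'E'
from h import *
f=[]
for i in range(5):
    eyes.get_image("scene"); s=arm.sense(); f.append(s["ft_force"])
print(np.round(np.mean(f,0),2),s["tool_pos"],s["clock"])
E
```

```text
tool_pos: [0.5066, -0.0293, 0.0158]
ft_force: [-4.3, -0.1, 2.0]
[-5.05 -0.22  2.23] [ 0.5066673  -0.02937511  0.01577094] 10.8
```

```bash
python3 -m crank '[-0.67,-0.0125,0,0,0,-0.67,-0.0425,0,0,0,-0.67,0,0,0,0,-0.67,0,0,0.1,0,-1,0,0,0.1,0,-1,0,0,0.06,0,-1,0,0,0,0,-1,0,0,0,0]'
python3 - <<'E'
from h import *
p=eyes.get_image("scene"); cv2.imwrite("pics/scene6.png",cv2.resize(p["frame"][200:320,260:420],None,fx=5,fy=5,interpolation=2))
for n in ["scene","wrist"]:
    p=eyes.get_image(n)
    if n=="wrist": cv2.imwrite("pics/wrist6.png",p["frame"])
    for m in ["short_foot","corner_top","wedge","stirrer"]:
        r=models.tip_of(m,p)
        print(n,m,[(np.round(x["centre"],3).tolist(),round(x["confidence"],2)) for x in r[:2]])
f=arm.sense();print(f["clock"],f["ft_force"])
E
```

```text
clock: 11.6
tool_pos: [0.4868, -0.0292, 0.1205]
eef_rot: [-0.0, 1.0, 0.0, 0.002]
ft_force: [-0.0, -0.2, -1.0]
finger_gap: -0.0003
scene short_foot [([0.586, -0.028, -0.002], 0.88)]
scene corner_top [([0.585, -0.029, 0.061], 0.74)]
scene wedge [([0.568, -0.029, -0.0], 0.67)]
scene stirrer [([0.662, -0.084, 0.005], 0.57)]
wrist short_foot []
wrist corner_top []
wrist wedge []
wrist stirrer []
12.15 [ 0.11453864 -0.81428026  0.85301511]
```

View pics/scene6.png

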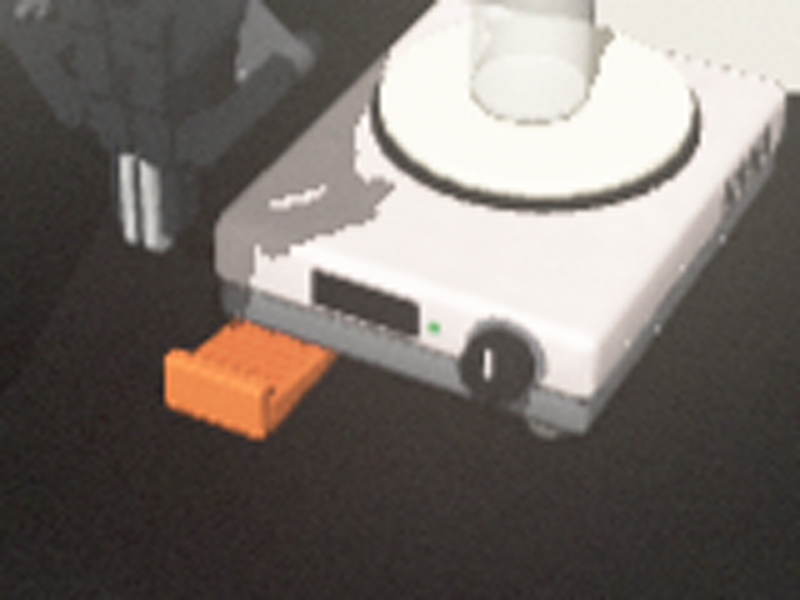

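View pics/wrist6.png

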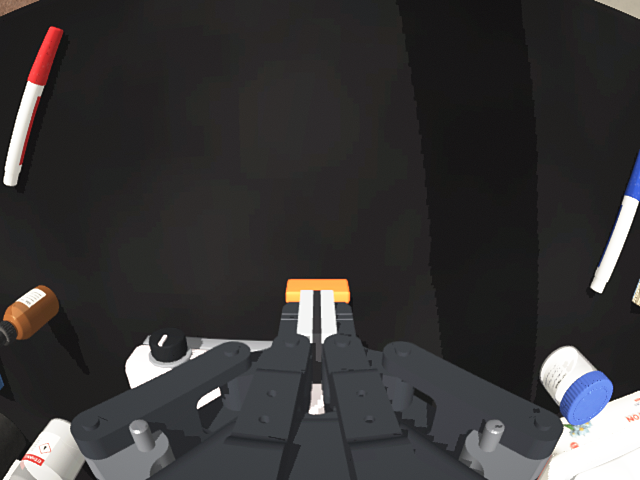

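```bash
python3 -m crank '[-1,0.078,0,0,0,-1,0.078,0,0,0,-1,0.078,0,0,0,-1,0,0,-0.05,0,-1,0,0,-0.035,0,-1,0,0,0,0,-1,0,0,0,0]'
python3 - <<'E'
from h import *
p=eyes.get_image("scene"); cv2.imwrite("pics/scene7.png",cv2.resize(p["frame"][180:300,260:420],None,fx=5,fy=5,interpolation=2))
E
```

```text
clock: 12.85
tool_pos: [0.5781, -0.0294, 0.0856]
eef_rot: [0.0, 1.0, 0.0, -0.001]
ft_force: [-0.4, -0.3, 1.0]
finger_gap: 0.0002
```

View pics/scene7.png

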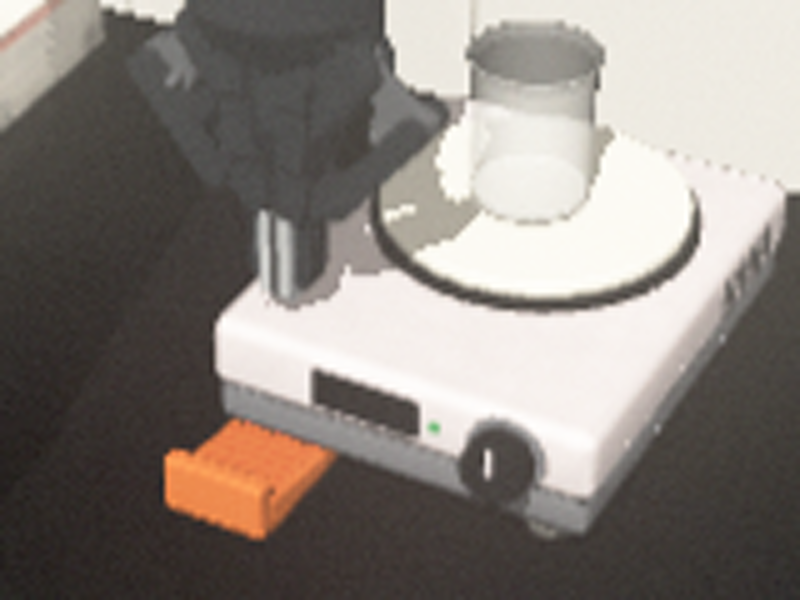

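```bash
python3 -m crank '[-1,0,0,-0.0125,0,-1,0,0,-0.01,0,-1,0,0,0,0]' | grep -E "pos|force"; python3 -m crank '[-1,0,0,-0.0025,0,-1,0,0,0,0]' | grep -E "pos|force"; python3 -m crank '[-1,0,0,-0.0025,0,-1,0,0,0,0]' | grep -E "pos|force"
```

```text
tool_pos: [0.5786, -0.0293, 0.0766]
ft_force: [0.4, -0.4, 0.5]
tool_pos: [0.579, -0.0293, 0.0759]
ft_force: [0.4, 0.3, 0.3]
tool_pos: [0.579, -0.0293, 0.0749]
ft_force: [-1.0, 0.1, 0.3]
```

```bash
python3 -m crank '[-1,0,0,-0.0025,0,-1,0,0,0,0]' | grep -E "pos|force"; python3 -m crank '[-1,0,0,-0.0025,0,-1,0,0,0,0]' | grep -E "pos|force"
```

```text
tool_pos: [0.5792, -0.0293, 0.0741]
ft_force: [-0.7, 0.8, 1.9]
tool_pos: [0.5792, -0.0293, 0.0741]
ft_force: [-2.3, 0.6, 8.5]
```

```bash
python3 -m crank '[-1,0,0,-0.001,0,-1,0,0,0,0,-1,0,0,0,0,-1,0,0,0,0,-1,0,0,0,0]'
python3 - <<'E'
from h import *
p=eyes.get_image("scene"); cv2.imwrite("pics/scene8.png",cv2.resize(p["frame"][180:300,260:420],None,fx=5,fy=5,interpolation=2))
p=eyes.get_image("top")
f=arm.sense();print(f["clock"],f["ft_force"],f["tool_pos"])
E
```

```text
clock: 14.5
tool_pos: [0.5792, -0.0293, 0.074]
eef_rot: [0.0, 1.0, 0.0, 0.0]
ft_force: [-3.2, -0.2, 10.8]
finger_gap: -0.0
14.6 [-4.02845085  0.21035231 10.84908568] [ 0.57914819 -0.02934431  0.07401955]
```

View pics/scene8.png

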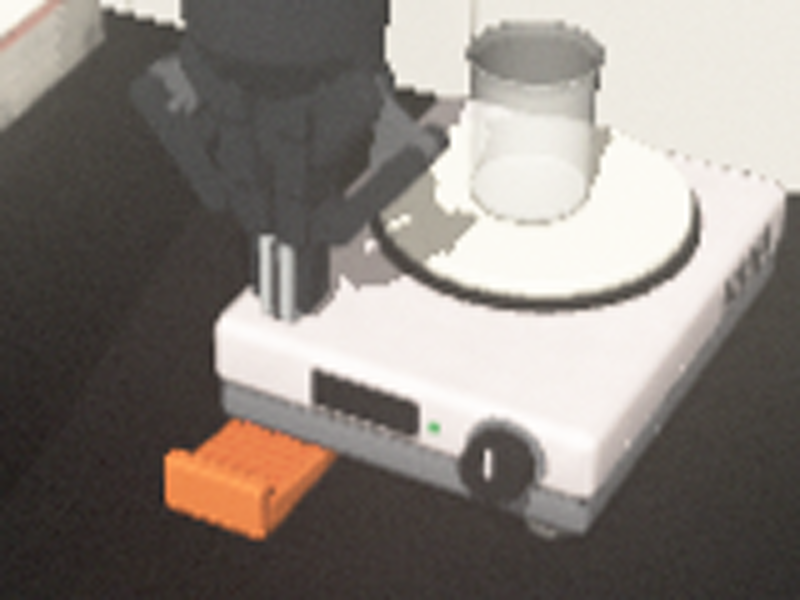

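```bash
python3 -m crank '[-1,0,0,0.0125,0,-1,0,0,0.05,0,-1,0,0,0.12,0,-1,-0.12,0,0.02,0,-1,-0.12,0,0,0,-1,0,0,0,0,-1,0,0,0,0]'
python3 - <<'E'
from h import *
for n in ["scene","top"]:
    p=eyes.get_image(n)
    cv2.imwrite(f"pics/{n}9.png",cv2.resize(p["frame"][180:320,220:420],None,fx=4,fy=4,interpolation=2))
    for m in ["short_foot","corner_top","wedge","stirrer","beaker","specimen_jar","dropper_bottle","blue_marker"]:
        r=models.tip_of(m,p)
        print(n,m,[(np.round(x["centre"],3).tolist(),round(x["confidence"],2)) for x in r[:1]])
print(arm.sense()["clock"])
E
```

```text
clock: 15.3
tool_pos: [0.4822, -0.0293, 0.1538]
eef_rot: [0.0, 1.0, 0.0, 0.0]
ft_force: [0.4, -0.2, 0.2]
finger_gap: 0.0003
scene short_foot [([0.585, -0.028, -0.001], 0.9)]
scene corner_top [([0.584, -0.028, 0.064], 0.57)]
scene wedge [([0.57, -0.028, -0.002], 0.77)]
scene stirrer [([0.663, -0.084, 0.004], 0.69)]
scene beaker [([0.679, -0.086, 0.076], 0.83)]
scene specimen_jar []
scene dropper_bottle [([0.543, -0.281, -0.002], 0.69)]
scene blue_marker [([0.466, 0.239, -0.001], 0.7)]
top short_foot []
top corner_top [([0.585, -0.027, 0.065], 0.57)]
top wedge []
top stirrer [([0.658, -0.081, 0.001], 0.93)]
top beaker [([0.681, -0.082, 0.075], 0.96)]
top specimen_jar [([0.615, 0.214, 0.001], 0.64)]
top dropper_bottle [([0.552, -0.28, 0.0], 0.55)]
top blue_marker [([0.463, 0.241, 0.004], 0.8)]
16.2
```

View pics/scene9.png

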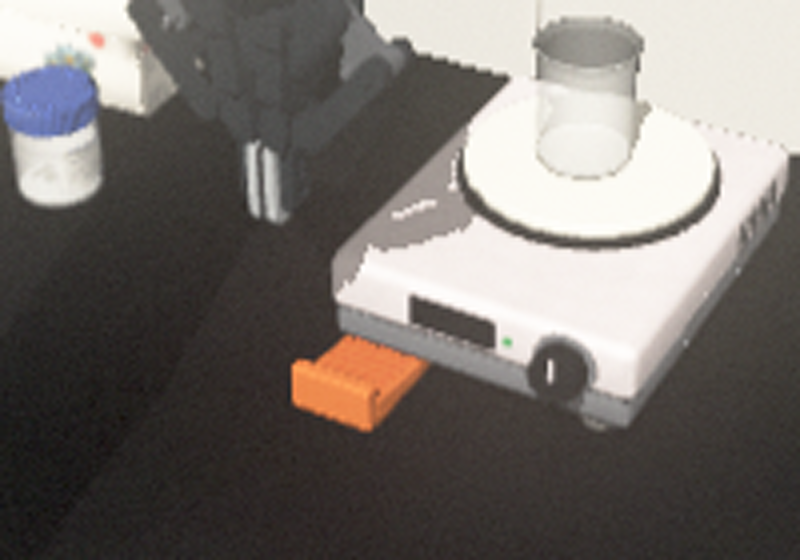

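The wedge is under the foot, the stirrer and beaker haven't moved, and the arm is clear, so I'm handing in.

```bash
python3 -c "
from h import *
print(workorder.sign_off())"
```

```text
the job is handed in; nothing more can be done
None
```

The wedge is under the short foot, the corner held firm when I pressed on it, and the job is handed in at about 16 s of the 45 s. `sign_off` gave no verdict.

- **Pushing:** I pushed the wedge in with the two fingertips on its heel. It straightened itself square to the stirrer on the way. I stopped when the resistance reached about 5 N, a little over the 4 N snug mark, then backed off.
- **Pressing:** I pressed down with closed fingertips about 5 mm from the corner point, at 8.5 N and then 10.8 N for about half a second. The top gave only about 0.1 mm, so the corner no longer rocks.
- **Last checks:** The networks put the wedge's middle about 15 mm from the foot. The stirrer, foot, beaker, bottle, jar and marker were all within 5 mm of their starting estimates, which is about the networks' accuracy. The last scene picture shows the beaker upright and the arm touching nothing.
- **Not confirmed:** The load on the wedge after letting go can't be measured directly; I inferred it from the push force and the firm press. In the last checks the networks missed the wedge and foot in the top view and the jar in the scene view, but each showed in the other camera.

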